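# Close up the turner's bench

## Task

The lathe is about to throw chips, so close up the bench: with your fingertips push both open drawers of the chest fully shut, and push the sliding lid of the small drill-bit box fully shut. The three turned knobs have only just been glued on, so do not touch them: push on the drawer fronts and on the end of the lid instead. Do not lift the box or shove it out of its place, and leave everything else on the bench undisturbed.

Things in the scene. Friction and masses are not known exactly. Their poses are not given: they have to be found in the camera images.
- chest: Low plywood chest, 220 mm deep (x) x 330 mm wide (y) x 110 mm tall, fixed to the bench. Origin at the centre of its underside; its own -x axis points out of the drawer side, towards the robot. Two drawers side by side, both standing partly open.
- drawer_left (a joint): How far the left drawer is open, in m: 0 is fully shut, it opens towards the chest's own -x, its stop is at 0.13. It slides with 1.5 N of friction and some damping and stays where it is left. Left is the chest's +y side.
- drawer_right (a joint): How far the right drawer is open, in m: 0 is fully shut, it opens towards the chest's own -x, its stop is at 0.13. It slides with 1.5 N of friction and some damping and stays where it is left. Right is the chest's -y side.
- front_left (a point): Centre of the outer face of the left drawer's front board; axes as the chest's. The board is 150 mm wide, 85 mm tall (12 to 97 mm above the bench) and 14 mm thick; when shut its outer face is 14 mm proud of the chest's carcass (124 mm from the chest's origin).
- front_right (a point): The same point of the right drawer, whose front board has the same size and height.
- knob_left (a point): Turned dark wooden knob on the middle of the left drawer's front, 22 mm across, standing out 28 mm; this point is at its foot, on the surface it is glued to, 54.5 mm above the bench; it points to the chest's -x. Freshly glued: not to be touched.
- knob_right (a point): Turned dark wooden knob on the middle of the right drawer's front, 22 mm across, standing out 28 mm; this point is at its foot, on the surface it is glued to, 54.5 mm above the bench; it points to the chest's -x. Freshly glued: not to be touched.
- bit_box: Plywood drill-bit box, 200 mm long (x) x 110 mm wide (y) x 74 mm tall, standing loose on the bench (about 0.85 kg with its lid, so a push of some 4 N or more may slide it). Origin at the centre of its underside. A flat lid runs between the tops of its two long sides and sticks out at the box's -x end.
- lid (a joint): How far the box's lid is open, in m: 0 is fully shut, it opens towards the box's own -x, its stop is at 0.12. It slides with 1 N of friction and some damping and stays where it is left.
- lid_end (a point): Centre of the outer face (facing the box's -x) of the batten across the lid's outer end; axes as the box's. The batten is 89 mm wide, 10 mm thick and reaches from 60 to 82 mm above the bench; the lid behind it is 9 mm thick with its top 69 mm above the bench. When shut this face is 14 mm beyond the box's end wall (114 mm from the box's origin).
- knob_lid (a point): Turned dark wooden knob on top of the lid, 22 mm across, standing out 28 mm; this point is at its foot, on the surface it is glued to, 69 mm above the bench, on the lid's centre line 120 mm from the batten's outer face; it points up. Freshly glued: not to be touched.
- glue: White glue bottle, 56 mm across, 150 mm tall, standing at the back; origin at the centre of its base. Bystander.
- candlestick: Turned wooden candlestick, 68 mm across the foot, 120 mm tall, standing at the back; origin at the centre of its base. Bystander.
- wax_jar: Amber jar, 54 mm across, 60 mm tall, standing on the rear half of the chest's top; origin at the centre of its base. Bystander.
- sanding_block: Cork block, 50 x 100 x 30 mm, lying on the rear half of the chest's top; origin at the centre of its underside. Bystander.
- log_slice: Pale wooden disc, 60 mm across, 34 mm tall, lying between the chest and the box, towards the back; origin at the centre of its underside. Bystander.
- gouge: Long hand tool with a wooden handle, 200 mm long, lying at the back right; origin beneath its middle. Bystander.
- offcut: Flat wooden offcut, 130 x 70 x 22 mm, lying near the robot on its left; origin at the centre of its underside. Bystander.
Mind the look-alikes: they are no part of the job. Leave any blue or pink look-alike of the bit_box alone.

How it is judged (in metres and radians):
At the end, for the whole second after the job is handed in: Both drawers and the lid are within 5 mm of fully shut and at rest; the bit box stands upright within 30 mm of where it stood, at rest; every other thing on the bench is within 25 mm of where it stood (value of joint each of drawer_left, drawer_right, lid below 0.005 m and velocity of joint drawer_left between -0.01 and 0.01 m/s and velocity of joint drawer_right between -0.01 and 0.01 m/s and velocity of joint lid between -0.01 and 0.01 m/s and distance of bit_box from where it was at the start of the episode below 0.03 m and angle between bit_box's own z axis and vertical below 0.05 rad and linear speed of bit_box below 0.01 m/s and distance of each of glue, candlestick, wax_jar, sanding_block, log_slice, gouge, offcut from where it was at the start of the episode below 0.025 m); the robot touches nothing.
It fails at once if a freshly glued knob is touched (contact force between any of drawer_left_c0, drawer_left_c1, drawer_right_c0, drawer_right_c1, lid_c0, lid_c1 and anything else above 0.3 N).
It fails at once if the bit box is lifted or tipped (over 12 mm or 0.15 rad) (height (world z) of bit_box above 0.012 m or angle between bit_box's own z axis and vertical above 0.15 rad).
It fails at once if the bit box is shoved more than 30 mm from its place (distance of bit_box from where it was at the start of the episode above 0.03 m).
It fails at once if another thing on the bench is moved more than 25 mm (distance of any of glue, candlestick, wax_jar, sanding_block, log_slice, gouge, offcut from where it was at the start of the episode above 0.025 m).
It also fails if it takes over 58 s, if anything falls off the work surface, if the arm or the gripper's body presses on something with over 40 N, if the wrist force passes 120 N, or if a joint passes its speed limit or range.

## Robot

A 7-joint arm with a two-finger parallel gripper is mounted at the origin on the work surface. World frame = base frame: x ahead of the robot, y to its left, z up, the work surface at z = 0. Lengths are in mm, angles in rad, forces in N, time in s.
With the tool pointing down it reaches from about 400 to 875 mm from the base axis. Payload 4.4 kg.
Tool frame: the origin (TCP) lies between the finger pads; the fingertips stand ctrl.tcp_to_tips ahead of it and the grasp point (between the pads) lies 8 mm behind it (ctrl.tcp_to_tips is the distance from the TCP to the fingertips, in mm); z points along the fingers, y is the direction in which the jaws open and shut (so a half turn about z gives the same grasp; the last joint's range is limited). The gripper opens to 85 mm and grips with 20 to 120 N. Pads are 22 mm wide; open, the fingers measure 114 mm over their backs; the gripper's body (76 mm by 85 mm) begins 54 mm behind the grasp point. The pads swing forward as they close: fully open they stand 13 mm farther back than shut.
Start: joints at [-1.176, 0.628, 0.038, 1.517, -0.027, 0.996, -0.02], TCP at [289.012, 582.228, 242.313] pointing down, gripper open.
Joint ranges: [-3.06, 3.06], [-0.37, 2.12], [-1.25, 1.32], [0.18, 2.47], [-1.1, 4.24], [0.23, 1.98], [-2.94, 2.94]. Speed limits (rad/s): [2.57, 2.57, 3.14, 3.14, 3.14, 3.14, 3.14].

## Interface

Orientations are given as [roll, pitch, yaw] about the fixed x, y, z axes, in that order (R = Rz(yaw) Ry(pitch) Rx(roll)).
In Python, from cell import ctrl gives the robot as it stands.
- The arm moves only by the tool send_rows, never from a script. Its argument "rows" is a list of rows, each an object of numbers: "x", "y", "z": the shift along the world's x, y, z in cm; "roll": the turn about the world's z in degrees; "claw": the closure, from 0 (fully open) to 1 (shut). A call has 1 to 5 rows; each row is the pose to reach, as a shift and turn from the pose commanded when the call began; what a row does not reach only later rows make up. A row lasts 1/12 s, in which the tool goes at most 41.7 mm and 7.16 degrees, less where a joint would pass 70% of its speed; a pose out of reach is approached as far as the arm can. A call with a gripper value outside its range is refused whole. The fingers move at their own pace and stop on an object; the grip force is fixed at half the most. Time passes only in rows, so rows that repeat a pose let the fingers close. It gives the time, the measured TCP pose, the force and the opening at its end, in the units of the state.
- ctrl.read_state(): the state, without advancing time (a new reading comes with each control period).
- ctrl.get_image(name): name is "scene" or "top"; returns (picture, depth): 480x640x3 uint8, blue, green, red; 480x640 float32, mm along the optical axis (not along the pixel's ray), 0 where there is no reading.
- ctrl.get_calibration(name): a dict with "intrinsics" (3x3 intrinsics, pixels), "T" (4x4, takes a point from camera to world coordinates). Camera axes: x right, y down, z forward; pixel columns grow to the right and rows downward; lengths in mm; the calibration is good to about 2 mm. A picture is of the moment at which its call begins. get_calibration takes no time and is no camera call.
- ctrl.finish_job(): hands the job in, once; it reports no verdict.
Trained networks look in the newest picture that a camera, given by its name, has taken for a name from the list of things; names that differ only in an ending like _2 or _b are one class to them, and where a whole thing is asked for, a point or a joint stands for the part that bears it (a point fixed in the world has none). Each returns a list of dicts, best first, with "confidence" (0 to 1); they miss things now and then, are a little off and sometimes report something else, mostly with a low value. They report only what shows in the picture. A call takes as long as a camera call. They do not tell look-alikes from the thing itself.
- ctrl.recognise(camera, query): "uv" ([column, row] in pixels, amid what is visible of it).
- ctrl.regions_of(camera, query): "region" (480x640 bool, what is visible of it) and "uv" ([column, row] in pixels, amid what is visible of it).
- ctrl.place_of(camera, query): "uv" ([column, row] in pixels: a listed point, or the origin of a listed thing).
The state is a dict: "clock": time; "qpos": joint angles; "qd": joint speeds; "tau": joint torques, N m; "eef_pos": TCP position; "tool_rot": TCP orientation; "force": force on the tool from outside, world axes, zero at the start; "torque": the same for the moment, N m; "width": finger opening in mm.
Only numpy, scipy, OpenCV 4.12 (cv2) and the standard library are available. Lean on these libraries where they do the work, as an engineer would, in place of code of your own. Each camera call takes 0.05 s, during which the arm holds its last target. There are 200 camera calls.

## Working session

There is one attempt and no reset: what is moved stays moved. The work goes in short steps, Python scripts to look and compute and a tool call to move; the robot and the scene stay as the last step left them, time stands still between calls to the robot, and variables do not carry over. Pictures are saved under pics/ and viewed, on a budget of 10 in all, crops included, one or two more only if the job needs it, and the job is handed in when it is done.

Besides the shell and the picture viewer there is one more tool, called after "Call:" as name(argument=value, ...), one argument or row to a line, values as JSON. send_rows: Moves the arm, as the interface text tells. Its arguments: {"type":"object","properties":{"rows":{"type":"array"}},"required":["rows"]}

```bash
mkdir -p pics; cat > h.py <<'E'
from cell import ctrl
import numpy as np, cv2
def w(cam,uv,d):
    c=ctrl.get_calibration(cam);K=np.array(c["intrinsics"]);T=np.array(c["T"])
    p=np.linalg.inv(K)@[uv[0],uv[1],1]*d
    return (T@np.r_[p,1])[:3]
def cloud(cam,depth):
    c=ctrl.get_calibration(cam);K=np.array(c["intrinsics"]);T=np.array(c["T"])
    v,u=np.mgrid[:480,:640]
    p=np.stack([(u-K[0,2])/K[0,0]*depth,(v-K[1,2])/K[1,1]*depth,depth],-1)
    P=p@T[:3,:3].T+T[:3,3]; P[depth<=0]=np.nan
    return P
def ray(cam,uv,z):
    c=ctrl.get_calibration(cam);K=np.array(c["intrinsics"]);T=np.array(c["T"])
    d=T[:3,:3]@np.linalg.inv(K)@[uv[0],uv[1],1];o=T[:3,3]
    return o+d*(z-o[2])/d[2]
E
python3 - <<'E'
from h import *
for cam in("scene","top"):
    im,d=ctrl.get_image(cam);cv2.imwrite(f"pics/{cam}0.png",im);np.save(f"{cam}0.npy",d)
    print(cam,np.round(ctrl.get_calibration(cam)["T"],2).tolist())
    for q,z in dict(bit_box=0,lid_end=71,knob_lid=69,chest=0,front_left=54.5,front_right=54.5,knob_left=54.5,knob_right=54.5).items():
        print(q,[(np.round(r["uv"]).tolist(),round(r["confidence"],2),np.round(ray(cam,r["uv"],z)).tolist()) for r in ctrl.place_of(cam,q)])
s=ctrl.read_state();print(s,ctrl.tcp_to_tips)
E
```

```text
scene [[0.08, 0.77, -0.63, 1304.4], [1.0, -0.07, 0.04, -123.3], [-0.01, -0.63, -0.78, 1041.9], [0.0, 0.0, 0.0, 1.0]]
bit_box [([253.0, 188.0], 0.83, [296.0, -225.0, 0.0]), ([276.0, 248.0], 0.7, [516.0, -167.0, 0.0]), ([160.0, 221.0], 0.66, [395.0, -481.0, 0.0])]
lid_end [([203.0, 238.0], 0.95, [522.0, -343.0, 71.0]), ([118.0, 188.0], 0.78, [329.0, -581.0, 71.0]), ([227.0, 199.0], 0.67, [396.0, -289.0, 71.0])]
knob_lid [([253.0, 237.0], 0.86, [531.0, -221.0, 69.0])]
chest [([432.0, 283.0], 0.88, [661.0, 210.0, 0.0]), ([252.0, 236.0], 0.26, [473.0, -230.0, 0.0])]
front_left [([455.0, 208.0], 0.64, [471.0, 308.0, 54.0]), ([334.0, 294.0], 0.4, [702.0, -37.0, 54.0])]
front_right [([389.0, 214.0], 0.76, [474.0, 132.0, 54.0]), ([450.0, 184.0], 0.7, [385.0, 318.0, 54.0]), ([387.0, 215.0], 0.69, [478.0, 127.0, 54.0])]
knob_left [([452.0, 211.0], 0.87, [482.0, 297.0, 54.0])]
knob_right [([388.0, 212.0], 0.88, [470.0, 130.0, 54.0])]
top [[0.01, -0.99, 0.13, 347.89], [-1.0, -0.01, -0.01, -68.8], [0.01, -0.13, -0.99, 1426.96], [0.0, 0.0, 0.0, 1.0]]
bit_box [([348.0, 253.0], 0.72, [526.0, -159.0, 
[... 812 characters left out ...]
.0])]
{'clock': 0.9, 'qpos': array([-1.17578897,  0.62834506,  0.03851223,  1.51739306, -0.02697721,
        0.9962993 , -0.02000316]), 'qd': array([ 6.08942332e-05,  7.77086500e-04,  7.56078903e-04, -3.22251505e-04,
       -6.11353286e-04,  7.49827478e-04, -4.79070177e-04]), 'tau': array([ 9.32017101e-04, -5.63273764e+01,  1.22606635e+00, -1.93787777e+01,
        1.09797579e-02,  1.63002424e-03, -8.70088002e-06]), 'eef_pos': array([289.03439026, 582.22766843, 242.351512  ]), 'tool_rot': array([ 3.14151916e+00, -1.41012788e-05,  2.68075979e+00]), 'force': array([-0.67000059, -0.50439691,  0.55623848]), 'torque': array([-0.01849962,  0.03529466, -0.0044233 ]), 'width': 85.22870453609124} 11.0
```

View pics/scene0.png

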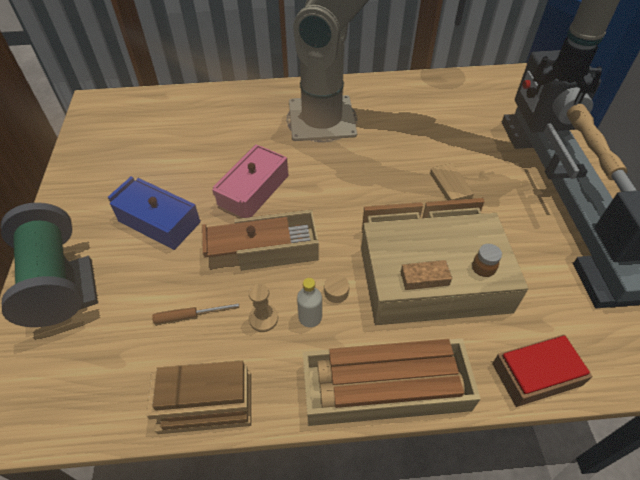

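View pics/top0.png

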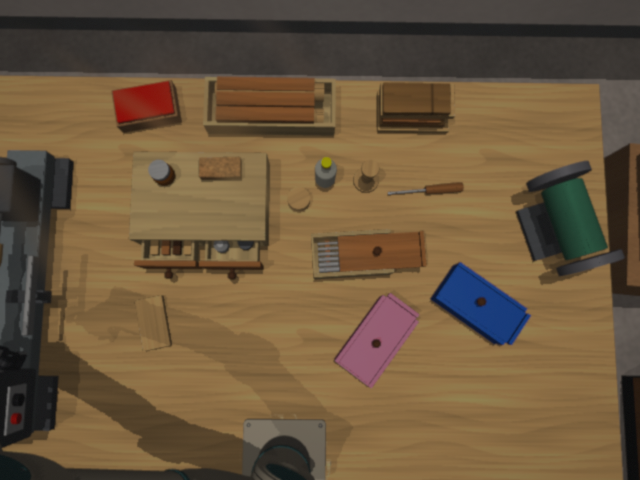

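The scene holds three box candidates. The plywood one is at scene (260,240) and top (365,253). The pink one is at top (375,340) and the blue one at top (480,302). The plywood box fits the description, because the other two are blue and pink look-alikes. Its lid sticks out toward world -y, with the batten at top (424,248). The drawers are at top (170,265) and (232,267). Next I measure with depth and confirm in a crop.

```bash
python3 - <<'E'
from h import *
d=np.load("top0.npy");P=cloud("top",d)
def fit(n,sel):
    q=P[sel];
    if len(q)<5: print(n,len(q));return
    r=cv2.minAreaRect(q[:,:2].astype(np.float32)); print(n,len(q),np.round(q.min(0)),np.round(q.max(0)),[np.round(x,1) for x in r])
X,Y,Z=P[...,0],P[...,1],P[...,2]
fit("batten",(Z>76)&(Z<90)&(abs(X-530)<80)&(Y<-320)&(Y>-370))
fit("lid",(Z>65)&(Z<71.5)&(abs(X-530)<45)&(Y<-230)&(Y>-335))
fit("boxall",(Z>71)&(Z<78)&(abs(X-525)<80)&(Y<-40)&(Y>-262))
fit("fronts",(Z>88)&(Z<104)&(X<505)&(X>440)&(Y>30)&(Y<400))
fit("frontR",(Z>88)&(Z<104)&(X<505)&(X>440)&(Y>70)&(Y<205))
fit("frontL",(Z>88)&(Z<104)&(X<505)&(X>440)&(Y>220)&(Y<360))
fit("chest",(Z>105)&(Z<116)&(X>500)&(X<800)&(Y>0)&(Y<420))
fit("knobs",(Z>45)&(Z<75)&(X<472)&(X>430)&(Y>80)&(Y<350))
fit("knoblid",(Z>85)&(Z<105)&(abs(X-530)<50)&(Y<-180)&(Y>-260))
fit("pink",(Z>60)&(Z<110)&(X<450)&(X>180)&(Y<-130)&(Y>-330))
fit("blue",(Z>60)&(Z<110)&(X<520)&(X>280)&(Y<-365)&(Y>-620))
im=cv2.imread("pics/top0.png");cv2.imwrite("pics/c1.png",cv2.resize(im[220:360,120:540],None,fx=1.9,fy=1.9,interpolation=cv2.INTER_CUBIC))
E
```

```text
batten 153 [ 486. -348.   76.] [ 574. -322.   89.] [array([ 530. , -332.5]), array([87.7, 25.8]), np.float64(4.4)]
lid 1006 [ 486. -335.   65.] [ 574. -230.   71.] [array([ 530.3, -282.2]), array([ 88.2, 104.7]), np.float64(0.7)]
boxall 1080 [ 459. -262.   71.] [579. -62.  78.] [array([ 518.3, -164.8]), array([110.2, 199.6]), np.float64(4.1)]
fronts 738 [478.  61.  88.] [493. 368. 104.] [array([485.7, 214.3]), array([307.1,  15.4]), np.float64(89.8)]
frontR 331 [478.  70.  89.] [492. 205. 104.] [array([485.3, 137.6]), array([ 13.4, 134.7]), np.float64(0.5)]
frontL 348 [478. 220.  88.] [493. 360. 103.] [array([485.6, 290. ]), array([ 14.8, 139.5]), np.float64(0.4)]
chest 9890 [541.  50. 105.] [763. 381. 116.] [array([651.9, 215.7]), array([221.4, 331.1]), np.float64(0.3)]
knobs 129 [451. 126.  50.] [472. 303.  71.] [array([460.4, 214.6]), array([177.7,  21.1]), np.float64(89.4)]
knoblid 65 [ 513. -235.   87.] [ 533. -215.  102.] [array([ 522.6, -225.3]), array([20. , 19.8]), np.float64(10.8)]
pink 3960 [ 192. -328.   60.] [ 418. -131.  103.] [array([ 308.5, -229.8]), array([110.6, 214.7]), np.float64(54.0)]
blue 3956 [ 297. -601.   60.] [ 498. -372.  104.] [array([ 393.1, -489.4]), array([215.3, 111.6]), np.float64(55.1)]
```

View pics/c1.png

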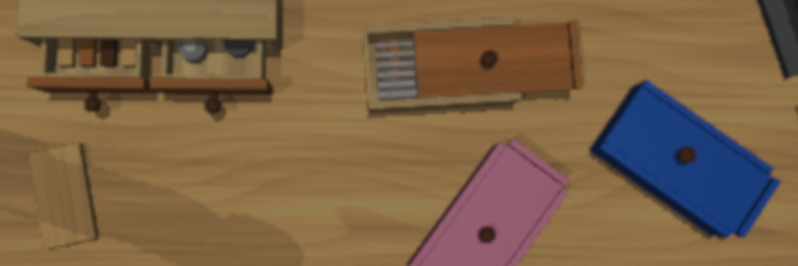

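Call:
send_rows(
  rows=[
    {"x": 1.5, "y": -3.7, "z": 0, "roll": 6.6, "claw": 0.5},
    {"x": 3, "y": -7.4, "z": 0, "roll": 13.2, "claw": 0.5},
    {"x": 4.5, "y": -11.1, "z": 0, "roll": 19.8, "claw": 0.5},
    {"x": 6, "y": -14.8, "z": 0, "roll": 26.4, "claw": 0.5},
    {"x": 7.5, "y": -18.5, "z": 0, "roll": 26.4, "claw": 0.5},
  ],
)

```text
clock: 1.32
eef_pos: [364.5, 395.5, 242.4]
tool_rot: [3.141, 0.0, -3.136]
force: [0.2, -0.7, 0.1]
width: 42.4
```

Call:
send_rows(
  rows=[
    {"x": 1.5, "y": -3.7, "z": 0, "roll": 0, "claw": 0.5},
    {"x": 3, "y": -7.4, "z": 0, "roll": 0, "claw": 0.5},
    {"x": 4.5, "y": -11.1, "z": 0, "roll": 0, "claw": 0.5},
    {"x": 5.8, "y": -14.8, "z": 0, "roll": 0, "claw": 0.5},
    {"x": 6.6, "y": -18.2, "z": 0, "roll": 0, "claw": 0.5},
  ],
)

```text
clock: 1.73
eef_pos: [431.4, 212.7, 242.6]
tool_rot: [-3.142, 0.002, 3.14]
force: [0.2, -0.8, 0.7]
width: 42.6
```

Call:
send_rows(
  rows=[
    {"x": 0, "y": 0.2, "z": -4, "roll": 0, "claw": 0.5},
    {"x": 0, "y": 0.2, "z": -8, "roll": 0, "claw": 0.5},
    {"x": 0, "y": 0.2, "z": -12, "roll": 0, "claw": 0.5},
    {"x": 0, "y": 0.2, "z": -15.4, "roll": 0, "claw": 0.5},
    {"x": 0, "y": 0.2, "z": -16.4, "roll": 0, "claw": 0.5},
  ],
)

```text
clock: 2.15
eef_pos: [427.7, 215.8, 74.5]
tool_rot: [-3.138, -0.006, 3.141]
force: [0.4, 0.9, 0.6]
width: 42.6
```

```bash
python3 - <<'E'
from h import *
im,d=ctrl.get_image("top")
cv2.imwrite("pics/t2.png",cv2.resize(im[220:360,120:320],None,fx=3,fy=3,interpolation=cv2.INTER_CUBIC));print(ctrl.read_state()["eef_pos"])
E
```

```text
[427.84559456 216.00480997  74.83171576]
```

View pics/t2.png

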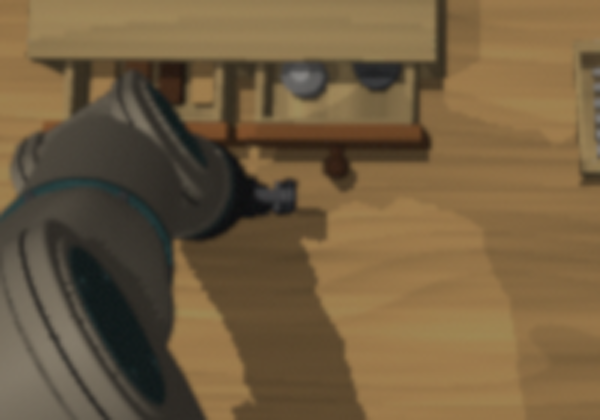

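The crop shows the finger at (285,195) in the gap between the knobs. The right knob is at (337,160), about 40 mm clear of it. Pushing both fronts together.

Call:
send_rows(
  rows=[
    {"x": 1, "z": 0.3, "y": 0, "roll": 0, "claw": 0.5},
    {"x": 2, "z": 0.3, "y": 0, "roll": 0, "claw": 0.5},
    {"x": 3, "z": 0.3, "y": 0, "roll": 0, "claw": 0.5},
    {"x": 3.6, "z": 0.3, "y": 0, "roll": 0, "claw": 0.5},
    {"x": 4.2, "z": 0.3, "y": 0, "roll": 0, "claw": 0.5},
  ],
)

```text
clock: 2.62
eef_pos: [472.3, 217.5, 82.3]
tool_rot: [3.141, -0.0, 3.141]
force: [-3.4, 0.9, 2.0]
width: 42.4
```

Call:
send_rows(
  rows=[
    {"x": 0.6, "z": 0, "y": 0, "roll": 0, "claw": 0.5},
    {"x": 1.2, "z": 0, "y": 0, "roll": 0, "claw": 0.5},
    {"x": 1.8, "z": 0, "y": 0, "roll": 0, "claw": 0.5},
    {"x": 2.4, "z": 0, "y": 0, "roll": 0, "claw": 0.5},
    {"x": 3, "z": 0, "y": 0, "roll": 0, "claw": 0.5},
  ],
)

```text
clock: 3.03
eef_pos: [502.3, 217.3, 81.3]
tool_rot: [-3.142, -0.0, -3.141]
force: [-4.2, 0.1, 2.9]
width: 42.4
```

Contact force is as expected. Continuing slowly to the stop.

Call:
send_rows(
  rows=[
    {"x": 0.4, "z": 0, "y": 0, "roll": 0, "claw": 0.5},
    {"x": 0.8, "z": 0, "y": 0, "roll": 0, "claw": 0.5},
    {"x": 1.1, "z": 0, "y": 0, "roll": 0, "claw": 0.5},
    {"x": 1.3, "z": 0, "y": 0, "roll": 0, "claw": 0.5},
  ],
)

```text
clock: 3.37
eef_pos: [515.4, 217.3, 81.2]
tool_rot: [3.141, 0.0, 3.141]
force: [-2.5, 1.2, 2.0]
width: 42.8
```

Call:
send_rows(
  rows=[
    {"x": 0.2, "z": 0, "y": 0, "roll": 0, "claw": 0.5},
  ],
)

```text
clock: 3.45
eef_pos: [516.0, 217.3, 81.2]
tool_rot: [-3.141, -0.002, -3.141]
force: [-8.8, 0.7, 6.9]
width: 42.5
```

Call:
send_rows(
  rows=[
    {"x": 0.2, "z": 0, "y": 0, "roll": 0, "claw": 0.5},
    {"x": 0.2, "z": 0, "y": 0, "roll": 0, "claw": 0.5},
  ],
)

```text
clock: 3.62
eef_pos: [515.9, 217.3, 81.0]
tool_rot: [-3.14, -0.006, -3.14]
force: [-8.9, 0.5, 6.3]
width: 42.6
```

Call:
send_rows(
  rows=[
    {"x": 0.1, "z": 0, "y": 0, "roll": 0, "claw": 0.5},
    {"x": 0.1, "z": 0, "y": 0, "roll": 0, "claw": 0.5},
  ],
)

```text
clock: 3.78
eef_pos: [516.0, 217.3, 81.0]
tool_rot: [-3.14, -0.007, -3.14]
force: [-10.4, 1.1, 7.5]
width: 43.0
```

The fingers have stopped at the end of travel. Backing off, lifting and heading to the box.

Call:
send_rows(
  rows=[
    {"x": -2, "z": 0, "y": 0, "roll": 0, "claw": 0.5},
    {"x": -5, "z": 0, "y": 0, "roll": 0, "claw": 0.5},
    {"x": -7, "z": 3, "y": 0, "roll": 0, "claw": 0.5},
    {"x": -7, "z": 7, "y": 0, "roll": 0, "claw": 0.5},
    {"x": -7, "z": 11, "y": 0, "roll": 0, "claw": 0.5},
  ],
)

```text
clock: 4.2
eef_pos: [448.9, 216.7, 191.9]
tool_rot: [-3.14, -0.002, -3.141]
force: [2.8, 0.5, -0.2]
width: 42.9
```

Call:
send_rows(
  rows=[
    {"x": 0, "z": 2, "y": -3, "roll": -7, "claw": 0.5},
    {"x": 0, "z": 3, "y": -7, "roll": -14, "claw": 0.5},
    {"x": 0, "z": 3, "y": -11, "roll": -21, "claw": 0.5},
    {"x": 0, "z": 3, "y": -15, "roll": -28, "claw": 0.5},
    {"x": 0, "z": 3, "y": -19, "roll": -35, "claw": 0.5},
  ],
)

```text
clock: 4.62
eef_pos: [451.1, 24.9, 222.2]
tool_rot: [3.14, 0.003, 2.525]
force: [1.7, 0.4, 1.1]
width: 42.6
```

Call:
send_rows(
  rows=[
    {"x": 0, "z": 0, "y": -4, "roll": -7, "claw": 0.5},
    {"x": 0, "z": 0, "y": -8, "roll": -14, "claw": 0.5},
    {"x": 0, "z": 0, "y": -12, "roll": -21, "claw": 0.5},
    {"x": 0, "z": 0, "y": -16, "roll": -28, "claw": 0.5},
    {"x": 0, "z": 0, "y": -20, "roll": -35, "claw": 0.5},
  ],
)

```text
clock: 5.03
eef_pos: [450.4, -175.9, 221.9]
tool_rot: [3.14, 0.003, 1.913]
force: [0.2, 0.3, -0.4]
width: 42.4
```

```bash
python3 - <<'E'
from h import *
im,d=ctrl.get_image("top");cv2.imwrite("pics/t3.png",im)
P=cloud("top",d);X,Y,Z=P[...,0],P[...,1],P[...,2]
for n,a,b in(("R",70,205),("L",225,360)):
    s=(Z>85)&(Z<104)&(X<560)&(X>440)&(Y>a)&(Y<b); q=P[s]
    print(n,len(q),np.round(np.percentile(q[:,0],[2,10,50,90]),1))
print(ctrl.read_state()["eef_pos"],ctrl.read_state()["qpos"])
E
```

```text
R 347 [528.  528.6 534.8 540.8]
L 367 [527.3 527.9 533.9 540.8]
[ 450.15804826 -185.77721944  222.48741865] [ 0.11618056  0.4360353   0.29685851  1.99660606 -0.17571389  0.72532738
  0.84454446]
```

View pics/t3.png

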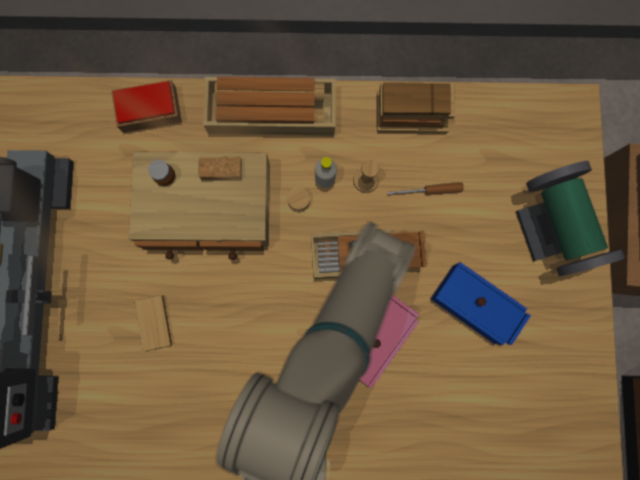

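Both drawer fronts now sit at x≈528 mm, flush with the chest as expected for shut, and the bystanders are unmoved. Now the lid.

Call:
send_rows(
  rows=[
    {"x": 1.4, "z": 0, "y": -3.5, "roll": -7, "claw": 0.5},
    {"x": 2.8, "z": 0, "y": -7, "roll": -14, "claw": 0.5},
    {"x": 4.2, "z": 0, "y": -10.5, "roll": -16, "claw": 0.5},
    {"x": 5.8, "z": 0, "y": -14, "roll": -16, "claw": 0.5},
    {"x": 7.2, "z": 0, "y": -17.5, "roll": -16, "claw": 0.5},
  ],
)

```text
clock: 5.5
eef_pos: [523.2, -350.2, 221.5]
tool_rot: [3.14, 0.002, 1.641]
force: [1.3, -0.5, 0.6]
width: 42.8
```

Call:
send_rows(
  rows=[
    {"x": 1, "z": 0, "y": -2, "roll": 0, "claw": 0.5},
    {"x": 1, "z": 0, "y": -2, "roll": 0, "claw": 0.5},
    {"x": 1, "z": 0, "y": -2, "roll": 0, "claw": 0.5},
  ],
)

```text
clock: 5.75
eef_pos: [531.8, -369.7, 220.9]
tool_rot: [-3.141, 0.002, 1.639]
force: [0.1, 0.4, -0.3]
width: 43.0
```

Call:
send_rows(
  rows=[
    {"x": 0.1, "z": -3, "y": -1.7, "roll": 0, "claw": 0.5},
    {"x": 0.1, "z": -7, "y": -1.7, "roll": 0, "claw": 0.5},
    {"x": 0.1, "z": -11, "y": -1.7, "roll": 0, "claw": 0.5},
    {"x": 0.1, "z": -14, "y": -1.7, "roll": 0, "claw": 0.5},
    {"x": 0.1, "z": -15, "y": -1.7, "roll": 0, "claw": 0.5},
  ],
)

```text
clock: 6.17
eef_pos: [530.5, -381.0, 66.6]
tool_rot: [-3.135, -0.006, 1.642]
force: [-0.6, 0.9, -0.8]
width: 42.6
```

```bash
python3 - <<'E'
from h import *
im,d=ctrl.get_image("scene")
cv2.imwrite("pics/s4.png",cv2.resize(im[140:300,100:340],None,fx=3,fy=3,interpolation=cv2.INTER_CUBIC));s=ctrl.read_state();print(s["eef_pos"],s["force"])
E
```

```text
[ 530.74404574 -381.43670758   66.91762044] [-0.88912926  0.5845029  -0.94614873]
```

View pics/s4.png

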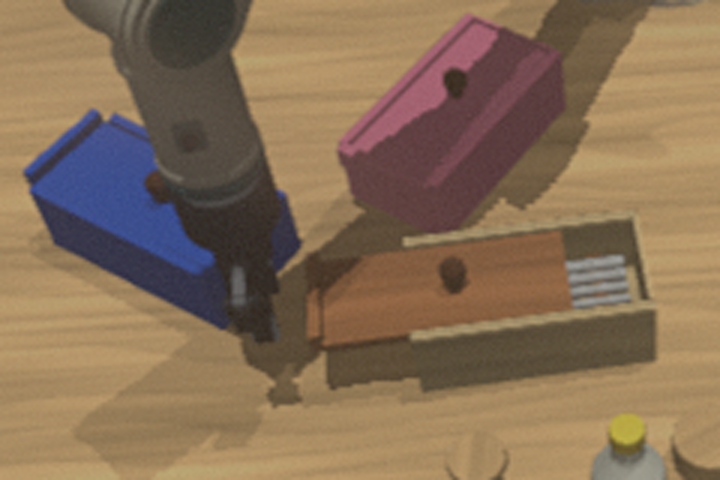

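The fingers at crop (255,310) stand clear in front of the batten at (315,300). The boxes next to it are clear too. Pushing slowly.

Call:
send_rows(
  rows=[
    {"x": 0, "z": 0.3, "y": 0.8, "roll": 0, "claw": 0.5},
    {"x": -0.1, "z": 0.3, "y": 1.6, "roll": 0, "claw": 0.5},
    {"x": -0.15, "z": 0.3, "y": 2.1, "roll": 0, "claw": 0.5},
    {"x": -0.15, "z": 0.3, "y": 2.5, "roll": 0, "claw": 0.5},
    {"x": -0.2, "z": 0.3, "y": 2.9, "roll": 0, "claw": 0.5},
  ],
)

```text
clock: 6.63
eef_pos: [532.2, -355.3, 76.1]
tool_rot: [3.139, 0.001, 1.642]
force: [0.7, -2.2, -0.2]
width: 42.6
```

Call:
send_rows(
  rows=[
    {"x": -0.03, "z": 0, "y": 0.4, "roll": 0, "claw": 0.5},
    {"x": -0.05, "z": 0, "y": 0.8, "roll": 0, "claw": 0.5},
    {"x": -0.08, "z": 0, "y": 1.2, "roll": 0, "claw": 0.5},
    {"x": -0.1, "z": 0, "y": 1.6, "roll": 0, "claw": 0.5},
    {"x": -0.13, "z": 0, "y": 2.0, "roll": 0, "claw": 0.5},
  ],
)

```text
clock: 7.05
eef_pos: [529.7, -335.7, 74.3]
tool_rot: [3.142, 0.0, 1.64]
force: [0.2, -1.1, 1.0]
width: 42.6
```

Call:
send_rows(
  rows=[
    {"x": -0.03, "z": 0, "y": 0.4, "roll": 0, "claw": 0.5},
    {"x": -0.05, "z": 0, "y": 0.8, "roll": 0, "claw": 0.5},
    {"x": -0.08, "z": 0, "y": 1.2, "roll": 0, "claw": 0.5},
    {"x": -0.1, "z": 0, "y": 1.6, "roll": 0, "claw": 0.5},
    {"x": -0.13, "z": 0, "y": 2.0, "roll": 0, "claw": 0.5},
  ],
)

```text
clock: 7.47
eef_pos: [528.2, -315.4, 74.2]
tool_rot: [-3.141, -0.0, 1.64]
force: [0.1, -1.3, 0.7]
width: 42.7
```

Call:
send_rows(
  rows=[
    {"x": -0.02, "z": 0, "y": 0.3, "roll": 0, "claw": 0.5},
    {"x": -0.04, "z": 0, "y": 0.6, "roll": 0, "claw": 0.5},
    {"x": -0.06, "z": 0, "y": 0.9, "roll": 0, "claw": 0.5},
    {"x": -0.08, "z": 0, "y": 1.2, "roll": 0, "claw": 0.5},
    {"x": -0.1, "z": 0, "y": 1.5, "roll": 0, "claw": 0.5},
  ],
)

```text
clock: 7.88
eef_pos: [527.1, -300.5, 74.2]
tool_rot: [-3.141, -0.0, 1.64]
force: [-0.4, -1.2, -0.3]
width: 42.8
```

```bash
cat > m.py <<'E'
from h import *
im,d=ctrl.get_image("top");cv2.imwrite("pics/t5.png",im)
P=cloud("top",d);X,Y,Z=P[...,0],P[...,1],P[...,2]
q=P[(Z>71)&(Z<78)&(abs(X-525)<75)&(Y<-40)&(Y>-200)]
print(len(q),"box max y",np.percentile(q[:,1],99),"side x",q[:,0].min(),q[:,0].max())
q=P[(Z>85)&(Z<105)&(abs(X-525)<30)&(Y<-120)&(Y>-260)];print("knob",len(q),q.mean(0) if len(q) else 0)
s=ctrl.read_state();print(s["eef_pos"],s["force"])
E
python3 m.py
```

```text
558 box max y -63.906176815301976 side x 458.47791777418274 575.4391281384909
knob 1 [ 526.83897966 -175.73262155   96.03964164]
[ 527.19472757 -299.59104944   74.13564863] [-0.72154286 -0.43849403 -0.29730693]
```

Call:
send_rows(
  rows=[
    {"x": -0.02, "z": 0, "y": 0.2, "roll": 0, "claw": 0.5},
    {"x": -0.03, "z": 0, "y": 0.4, "roll": 0, "claw": 0.5},
    {"x": -0.04, "z": 0, "y": 0.6, "roll": 0, "claw": 0.5},
  ],
)

```text
clock: 8.18
eef_pos: [527.0, -294.7, 74.2]
tool_rot: [3.142, 0.0, 1.64]
force: [-0.4, -0.3, -0.9]
width: 42.9
```

Call:
send_rows(
  rows=[
    {"x": -0.01, "z": 0, "y": 0.1, "roll": 0, "claw": 0.5},
    {"x": -0.01, "z": 0, "y": 0.2, "roll": 0, "claw": 0.5},
  ],
)

```text
clock: 8.35
eef_pos: [526.9, -292.6, 74.2]
tool_rot: [-3.141, -0.0, 1.641]
force: [0.2, -0.2, -0.0]
width: 42.7
```

Call:
send_rows(
  rows=[
    {"x": -0.01, "z": 0, "y": 0.1, "roll": 0, "claw": 0.5},
    {"x": -0.01, "z": 0, "y": 0.2, "roll": 0, "claw": 0.5},
  ],
)

```text
clock: 8.52
eef_pos: [526.7, -290.8, 74.3]
tool_rot: [-3.142, -0.0, 1.64]
force: [-0.1, -0.7, -1.5]
width: 42.5
```

Call:
send_rows(
  rows=[
    {"x": -0.01, "z": 0, "y": 0.1, "roll": 0, "claw": 0.5},
    {"x": -0.01, "z": 0, "y": 0.2, "roll": 0, "claw": 0.5},
  ],
)

```text
clock: 8.68
eef_pos: [526.7, -289.3, 74.3]
tool_rot: [3.141, 0.001, 1.641]
force: [-1.3, -2.8, -1.8]
width: 42.9
```

Call:
send_rows(
  rows=[
    {"x": -0.01, "z": 0, "y": 0.1, "roll": 0, "claw": 0.5},
    {"x": -0.01, "z": 0, "y": 0.2, "roll": 0, "claw": 0.5},
  ],
)

```text
clock: 8.85
eef_pos: [526.6, -287.6, 74.4]
tool_rot: [3.141, 0.001, 1.64]
force: [-0.0, -4.1, -0.7]
width: 42.7
```

Call:
send_rows(
  rows=[
    {"x": -0.01, "z": 0, "y": 0.1, "roll": 0, "claw": 0.5},
    {"x": -0.01, "z": 0, "y": 0.2, "roll": 0, "claw": 0.5},
  ],
)

```text
clock: 9.02
eef_pos: [526.6, -285.1, 74.3]
tool_rot: [3.141, 0.001, 1.64]
force: [0.1, -3.1, -1.8]
width: 42.2
```

```bash
python3 m.py
```

```text
502 box max y -60.082676310578044 side x 458.5896720032121 575.2748841258335
knob 5 [ 523.54361044 -160.44224558   97.21730462]
[ 526.64034798 -284.7283127    74.33782724] [ 0.54822336 -3.26879915 -1.68284622]
```

The force rose to about 4 N and the box has begun to creep (about 4 mm), so the lid is on its stop. Backing off to check.

Call:
send_rows(
  rows=[
    {"x": 0.1, "z": 0, "y": -2, "roll": 0, "claw": 0.5},
    {"x": 0.3, "z": 0, "y": -5, "roll": 0, "claw": 0.5},
    {"x": 0.3, "z": 3, "y": -7, "roll": 0, "claw": 0.5},
    {"x": 0.3, "z": 7, "y": -7, "roll": 0, "claw": 0.5},
    {"x": 0.3, "z": 11, "y": -7, "roll": 0, "claw": 0.5},
  ],
)

```text
clock: 9.48
eef_pos: [528.3, -354.8, 184.6]
tool_rot: [-3.139, -0.003, 1.638]
force: [0.7, 0.3, -0.0]
width: 42.6
```

Call:
send_rows(
  rows=[
    {"x": -2, "z": 3, "y": -4, "roll": 0, "claw": 0.5},
    {"x": -4, "z": 5, "y": -8, "roll": 0, "claw": 0.5},
    {"x": -6, "z": 5, "y": -12, "roll": 0, "claw": 0.5},
    {"x": -6, "z": 5, "y": -14, "roll": 0, "claw": 0.5},
    {"x": -6, "z": 5, "y": -14, "roll": 0, "claw": 0.5},
  ],
)

```text
clock: 9.9
eef_pos: [463.8, -503.8, 236.2]
tool_rot: [-3.14, 0.008, 1.63]
force: [-1.0, -0.9, 0.3]
width: 42.5
```

```bash
python3 - <<'E'
from h import *
im,d=ctrl.get_image("top");cv2.imwrite("pics/t6.png",im)
P=cloud("top",d);P0=cloud("top",np.load("top0.npy"))
def bx(P,n,zl,zh,xl,xh,yl,yh):
    X,Y,Z=P[...,0],P[...,1],P[...,2]
    q=P[(Z>zl)&(Z<zh)&(X>xl)&(X<xh)&(Y>yl)&(Y<yh)]
    print(n,len(q),*[np.round(a,1) for a in cv2.minAreaRect(q[:,:2].astype(np.float32))[:2]],np.round([q[:,1].min(),q[:,1].max()],1)) if len(q)>3 else print(n,len(q))
bx(P,"box",71,76,445,600,-275,-40);bx(P0,"box0",71,78,445,600,-262,-40)
bx(P,"batten",77,86,470,590,-310,-240);bx(P,"knob",85,105,490,550,-200,-120)
bx(P,"R",85,104,440,542,70,205);bx(P,"L",85,104,440,542,225,360)
s=ctrl.read_state();print(s["eef_pos"],s["force"])
E
```

```text
box 1184 [ 518.9 -167.1] [110.1 213.8] [-274.5  -57.4]
box0 1080 [ 518.3 -164.8] [110.2 199.6] [-261.7  -62.4]
batten 144 [ 522.5 -259.1] [ 34.7 104.8] [-276.3 -241.6]
knob 63 [ 518.2 -153.9] [19.2 19.3] [-163.7 -143.8]
R 328 [534.5 138.2] [ 13.5 133. ] [ 71.8 204.8]
L 344 [534.5 292.6] [ 14.5 134.5] [225.4 359.9]
[ 466.11581372 -499.10880987  235.0293518 ] [ 0.28401573 -0.57999934 -0.10203303]
```

View pics/t6.png

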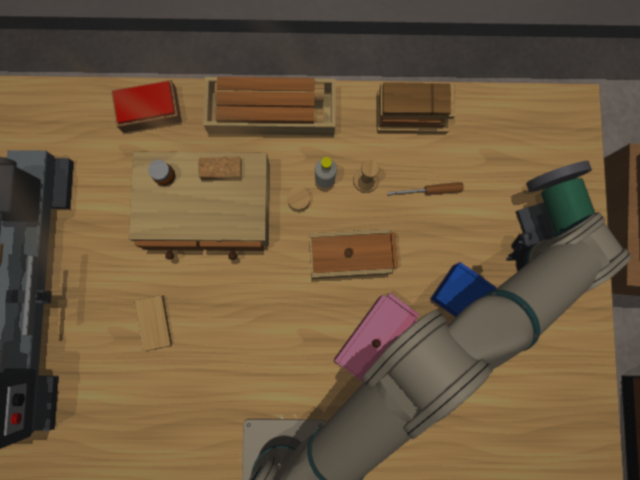

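The picture shows the lid closed, with the knob at (348,253), and the drawers flush. Box plus lid measures 213.8 mm long against 214 mm when shut. The arm is clear of everything.

```bash
python3 -c "
from cell import ctrl
print(ctrl.finish_job())"
```

```text
the job is handed in; nothing more can be done
None
```

Both drawers and the drill-bit box lid are pushed shut, and the job is handed in at about 10 s of the 58 s allowed. No verdict was reported.

- **Drawers:** I pushed both at once, one fingertip on each front board in the gap between the knobs. They stopped at about 10 N. Depth then put both front faces at x ≈ 528 mm, where they should be when shut.
- **Lid:** I pushed the batten slowly with the fingertips until the box just began to creep, at about 4 N. Box plus lid then measured 213.8 mm, against 214 mm when fully shut.
- **Box:** it slid about 5 mm in total, against the 30 mm allowed.
- **Everything else:** the last picture shows the bystanders in their places, and the arm is clear of everything. The arm hid part of the blue look-alike in that picture, though I did not touch it. I measured no contact with the knobs and kept the planned paths well clear of them. No check failed or disagreed.

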